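# Clear the cutting mat into the tilt-out bin

## Robot

A 6-joint arm with a two-finger parallel gripper is mounted at the origin on the work surface. World frame = base frame: x ahead of the robot, y to its left, z up, the work surface at z = 0. Lengths are in mm, angles in rad, forces in N, time in s.
With the tool pointing down it reaches from about 375 to 900 mm from the base axis. Payload 3.1 kg.
Tool frame: the origin (TCP) lies on the mounting face of the last link; the fingertips stand 182 mm ahead of it and the grasp point (between the pads) lies 164 mm ahead of it; z points along the fingers, x is the direction in which the jaws open and shut, and the axes are right-handed (so a half turn about z gives the same grasp; the last joint's range is limited). The gripper opens to 87 mm and grips with 3 to 60 N. Pads are 19 mm wide; open, the fingers measure 117 mm over their backs; the gripper's body (75 mm by 190 mm) begins 51 mm behind the grasp point.
Start: joints at [0.979, 0.527, 1.433, -0, 1.181, -0.178], TCP at [251.266, 572.244, 404.748] pointing down, gripper open.
Joint ranges: [-3.08, 3.08], [-0.75, 2.2], [0.22, 2.44], [-1.43, 4.57], [0, 2.65], [-2.85, 2.85]. Speed limits (rad/s): [2.79, 2.79, 3.14, 3.14, 3.14, 3.14].

## Interface

Orientations are given as a rotation vector (axis times angle).
In Python, from bench import arm, imaging gives the robot as it stands.
- The arm moves only by the shell command python3 -m crank 'ROWS' [FORCE]. ROWS is JSON, a list that holds one entry, the list of rows, each a list of 7 numbers: the shift along the tool's x, y, z in mm, then the turn, a rotation vector about the tool's x, y, z in degrees, then the opening, from 0 (shut) to 1 (fully open). In form: [[[x, y, z, rx, ry, rz, hand], ...]]. A call has 1 to 20 rows; each row is the pose to reach, as a shift and turn from the pose commanded when the call began, along the tool's axes at that moment; what a row does not reach only later rows make up. A row lasts 1/10 s, in which the tool goes at most 50 mm and 8.59 degrees, less where a joint would pass 70% of its speed; a pose out of reach is approached as far as the arm can. A call with a gripper value outside its range is refused whole. The fingers move at their own pace and stop on an object; FORCE is the grip in N (left out, the last holds). Time passes only in rows, so rows that repeat a pose let the fingers close. It gives the time, the measured TCP pose, the force and the opening at its end, in the units of the state.
- arm.sense(): the state, without advancing time (a new reading comes with each control period).
- imaging.read_camera(name): name is "scene" or "top" or "wrist"; returns the picture (480x640x3 uint8, blue, green, red); there is no depth.
- imaging.calibration(name): a dict with "fx", "fy", "cx", "cy" (pixels), "dist_coeffs" ([k1, k2, p1, p2, k3] as OpenCV has them; the pictures are not rectified), "extrinsics" (4x4, takes a point from camera to world coordinates). Camera axes: x right, y down, z forward; pixel columns grow to the right and rows downward; lengths in mm; the calibration is good to about 2 mm. A picture is of the moment at which its call begins: read the wrist's pose just before it. calibration takes no time and is no camera call; for the wrist camera it gives the pose at the moment of the call.
- arm.hand_in(): hands the job in, once; it reports no verdict.
The state is a dict: "clock": time; "joint_positions": joint angles; "joint_vel": joint speeds; "tau": joint torques, N m; "tool_pos": TCP position; "tcp_rot": TCP orientation; "wrist_force": force on the tool from outside, world axes, zero at the start; "wrist_torque": the same for the moment, N m; "width": finger opening in mm.
Only numpy, scipy, OpenCV 4.12 (cv2) and the standard library are available. Lean on these libraries where they do the work, as an engineer would, in place of code of your own. Each camera call takes 0.05 s, during which the arm holds its last target.

## Task

Clear the cutting mat: tip the single broad bin of the tilt-out bin units fully forward, put the stapler and the sanding block into it, and push it back home until it clicks shut with both inside. Keep the two narrow bins shut and leave the mallet and the tool pot where they are.

Things in the scene. Friction and masses are not known exactly. Their poses are not given: they have to be found in the camera images.
- bin_unit: Plywood box fixed to the bench, 190 wide (its y), 140 deep (its x), 165 high to the top of its roof; origin at the centre of its underside, x points to its back, z up. Front open, facing the robot (-x). Holds the one broad bin. Its roof covers x from -50 to +70 mm; the bin's pivot axis is parallel to its y through (-65, 0, 12) mm.
- broad_bin (a joint): Tip angle (rad) of the broad white bin about its bottom front edge: 0 = shut and clicked; grows as its top tips towards the robot; 0.8 = fully open at its stop, where it stays by its own weight. A sprung catch holds it shut: about 5 N on the tab frees it. When shutting it stops at about 0.07 until pushed with about 5 N past the catch, then snaps to 0. Elsewhere about 1 N moves it.
- broad_bin_tab (a point): Middle of the top edge of the broad bin's tab, 190 mm above the pivot, 4 mm behind the panel's front face; moves with the bin. The tab is 100 wide and 8 thick, stands on the 150 high, 8 thick, 170 wide front panel and rises 37 mm above the unit's roof; closed fingers can hook it from behind, above the roof.
- broad_bin_floor (a point): Centre of the broad bin's inner floor, 60 mm behind the panel's front face and 5 mm above the pivot; moves with the bin, z up along the panel, x to the bin's rear. Inside 162 wide (y), 107 deep (x); rear wall 75 high, side walls 75 (120 near the panel), above the pivot.
- twin_unit: Plywood box fixed to the bench, 190 wide (its y), 140 deep (its x), 165 high to the top of its roof; origin at the centre of its underside, x points to its back, z up. Front open, facing the robot (-x). Two narrow bins, each 84 wide with a 50 mm tab, and a dark batten 12 wide, 6 high along the middle of its roof; to be left shut.
- narrow_bin_l (a joint): Tip angle of one narrow bin of the twin unit (rad), 0 = shut, grows as it tips forward; no catch.
- narrow_bin_r (a joint): Tip angle of the other narrow bin (rad), 0 = shut.
- mat: Teal cutting mat with a line grid, 250 (x) by 200 (y) by 3 mm, fixed; its origin is not its middle: the middle lies at x = -95 mm of the origin.
- stapler: Black bench stapler lying on its base on the mat, 125 long (its y), 36 wide (its x) at the base and 30 wide above 20 mm, 46 high, about 180 g; origin at the centre of its underside.
- stapler_center (a point): Middle of the stapler, 23 mm above its underside.
- sanding_block: Wooden sanding block with a cork sole, 115 long (its y), 44 wide (its x), 32 high, about 130 g, on the mat; origin at the centre of its underside.
- sanding_block_center (a point): Middle of the sanding block, 16 mm above its underside.
- mallet: Steel and rubber mallet lying on the bench beside the work, 245 long (its x, head at +x), head 110 wide and 35 high; leave alone.
- tool_pot: White ceramic pot, 84 mm across and 100 high with tool handles up to 175 mm, standing on the bench; leave alone.

How it is judged:
By the outcome, as a careful person would: the job done as asked, in the order asked, and still so for the second after the job is handed in, with the robot touching nothing.
It also fails if it takes over 72 s, if anything falls off the work surface, if the arm or the gripper's body presses on something with over 40 N, if the wrist force passes 120 N, or if a joint passes its speed limit or range.

## Working session

There is one attempt and no reset: what is moved stays moved. The work goes in short steps, Python scripts to look and compute and a shell command to move; the robot and the scene stay as the last step left them, time stands still between calls to the robot, and variables do not carry over. Pictures are saved under pics/ and viewed, and the job is handed in when it is done.

```bash
mkdir -p pics; ls
python3 - <<'E'
from bench import arm, imaging
import cv2
print(arm.sense())
for n in ["scene","top","wrist"]:
    c=imaging.calibration(n); print(n,c)
    cv2.imwrite(f"pics/{n}0.png",imaging.read_camera(n))
E
```

```text
pics
{'clock': 0.0, 'joint_positions': array([ 9.78484572e-01,  5.28436626e-01,  1.43391775e+00, -3.53108495e-05,
        1.18138240e+00, -1.78520001e-01]), 'joint_vel': array([-1.41230448e-04, -3.69591810e-04, -1.27703074e-03, -6.18767763e-04,
        2.07022499e-03,  1.16895526e-05]), 'tau': array([ 1.67788485e-04, -4.40037239e+01, -1.76593870e+01,  6.34062756e-02,
        5.82835008e-02, -1.88352892e-04]), 'tool_pos': array([251.09048515, 571.95941639, 403.78445068]), 'tcp_rot': array([ 2.62966348,  1.71727421, -0.00308131]), 'wrist_force': array([-0.07926311, -0.58316274,  0.53604622]), 'wrist_torque': array([ 0.03538359, -0.03787245, -0.00688269]), 'width': 87.06747486916183}
scene {'fx': 506.03484584474785, 'fy': 506.03484584474785, 'cx': 312.86576211562203, 'cy': 242.83737842231872, 'dist_coeffs': array([-0.13821857,  0.        ,  0.        ,  0.        ,  0.        ]), 'extrinsics': array([[ 9.80317529e-01, -1.87167595e-01,  6.28158662e-02,
         4.96080682e+02],
       [-1.97419619e-01, -9.26529137e-01,  3.20264349e-01,
        -4.20923275e+02],
       [-1.74237775e-03, -
[... 549 characters left out ...]
 -1.54767535e-01, -9.87863664e-01,
         1.37953388e+03],
       [ 0.00000000e+00,  0.00000000e+00,  0.00000000e+00,
         1.00000000e+00]])}
wrist {'fx': 343.7647563612396, 'fy': 343.7647563612396, 'cx': 321.8627261033808, 'cy': 243.63522879150125, 'dist_coeffs': array([-0.01490348,  0.        ,  0.        ,  0.        ,  0.        ]), 'extrinsics': array([[ 4.01945294e-01,  8.87586476e-01,  2.25011620e-01,
         1.89605950e+02],
       [ 9.15654628e-01, -3.88523610e-01, -1.03082526e-01,
         5.98726498e+02],
       [-4.07232916e-03,  2.47466467e-01, -9.68887900e-01,
         3.84963823e+02],
       [ 0.00000000e+00,  0.00000000e+00,  0.00000000e+00,
         1.00000000e+00]])}
```

View pics/scene0.png

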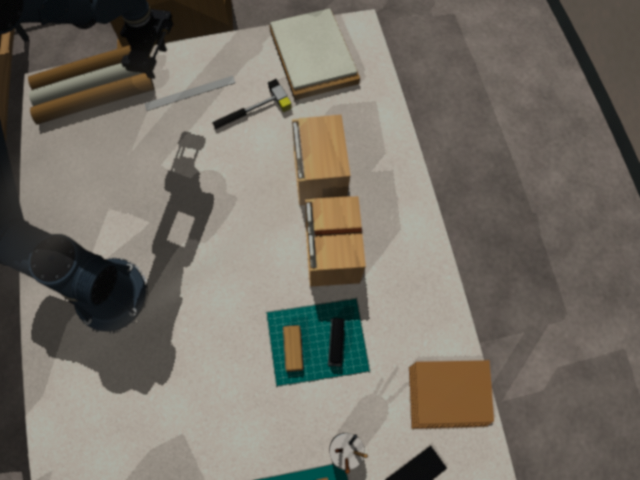

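View pics/top0.png

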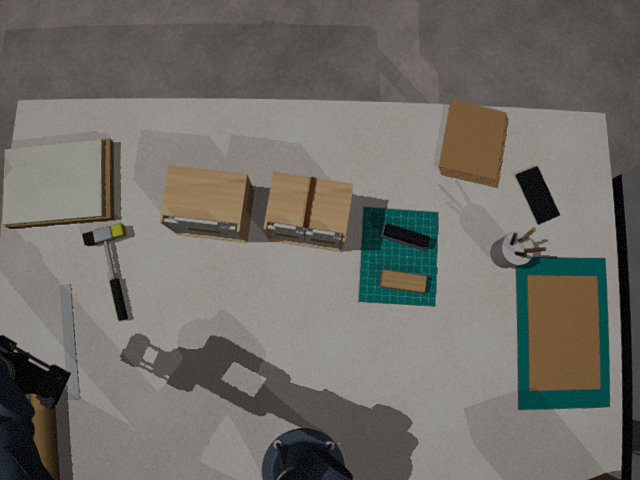

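View pics/wrist0.png

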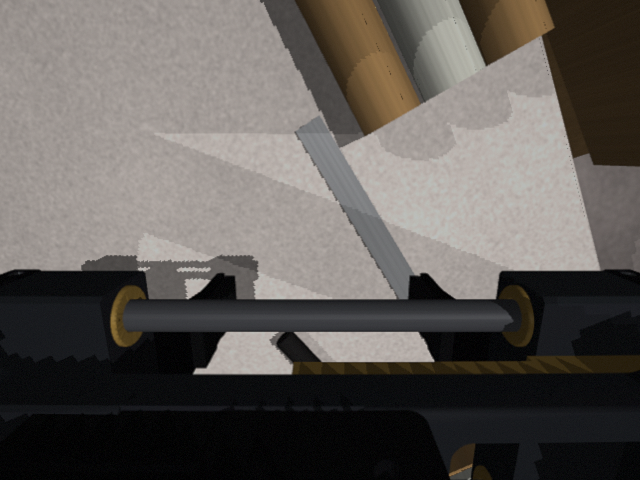

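The top view shows the broad unit near (207,203), the twin at (308,210), the stapler at (407,236), the block at (404,281), the pot at (518,248) and the mallet at (110,270). Next I'll measure them.

```bash
cat > h.py <<'E'
import numpy as np, cv2
from bench import arm, imaging
def pt(name,u,v,z,c=None):
    c=c or imaging.calibration(name)
    K=np.array([[c['fx'],0,c['cx']],[0,c['fy'],c['cy']],[0,0,1]])
    p=cv2.undistortPoints(np.array([[[u,v]]],float),K,np.array(c['dist_coeffs']))[0,0]
    E=np.array(c['extrinsics']); d=E[:3,:3]@[p[0],p[1],1]; o=E[:3,3]
    return o+d*(z-o[2])/d[2]
def proj(name,P,c=None):
    c=c or imaging.calibration(name)
    K=np.array([[c['fx'],0,c['cx']],[0,c['fy'],c['cy']],[0,0,1]])
    E=np.linalg.inv(np.array(c['extrinsics'])); r,_=cv2.Rodrigues(E[:3,:3])
    return cv2.projectPoints(np.array(P,float).reshape(-1,1,3),r,E[:3,3],K,np.array(c['dist_coeffs']))[0][:,0]
E
python3 - <<'E'
import cv2
im=cv2.imread('pics/top0.png')
cv2.imwrite('pics/tc1.png',cv2.resize(im[155:255,155:360],None,fx=3.9,fy=3.9,interpolation=cv2.INTER_CUBIC))
cv2.imwrite('pics/tc2.png',cv2.resize(im[200:310,350:450],None,fx=5,fy=5,interpolation=cv2.INTER_CUBIC))
im=cv2.imread('pics/scene0.png')
cv2.imwrite('pics/sc1.png',cv2.resize(im[105:395,255:385],None,fx=2,fy=2,interpolation=cv2.INTER_CUBIC))
E
```

```text
(no output)
```

View pics/tc1.png

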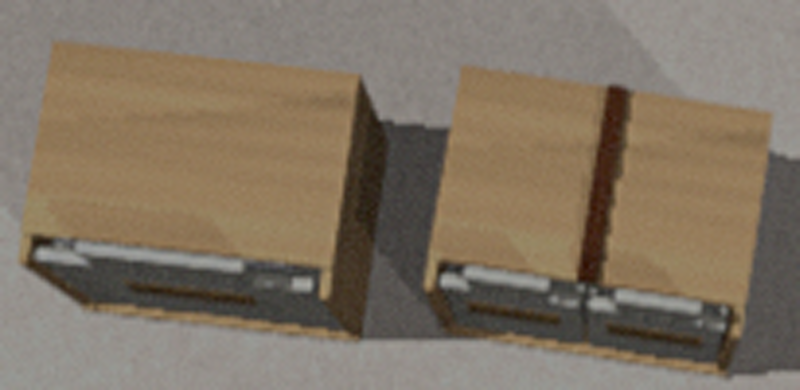

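View pics/tc2.png

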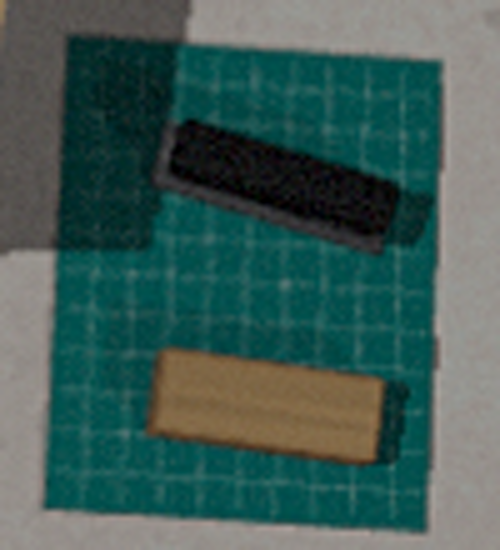

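View pics/sc1.png

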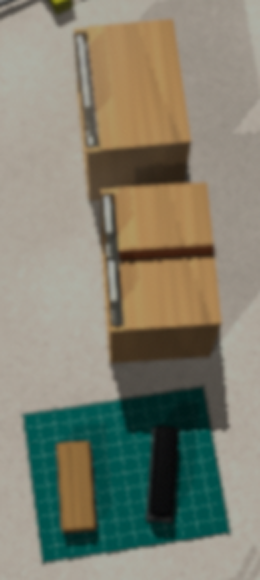

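Run:
```python
from h import *
c=imaging.calibration('top')
def T(x,y,f,ox,oy,z): return pt('top',(x+.5)/f-.5+ox,(y+.5)/f-.5+oy,z,c)
R=np.array([T(x,y,3.9,155,155,165)[:2] for x,y in [(55,42),(360,75),(330,268),(22,235)]])
W=np.array([T(x,y,3.9,155,155,165)[:2] for x,y in [(462,68),(771,113),(740,302),(432,260)]])
for n,r in(('broad',R),('twin',W)):
    d=r-np.roll(r,-1,0); print(n,r.round(0).tolist(),np.hypot(*d.T).round(),'yaw',[round(float(np.degrees(np.arctan2(*v))),1) for v in (r[0]-r[1],)], np.degrees(np.arctan2(-(r[0]-r[1])[0],(r[0]-r[1])[1])))
im=cv2.imread('pics/top0.png'); hsv=cv2.cvtColor(im,cv2.COLOR_BGR2HSV)
def rect(m,z,name,cal,roi):
    mm=np.zeros_like(m); x0,x1,y0,y1=roi; mm[y0:y1,x0:x1]=m[y0:y1,x0:x1]
    cs,_=cv2.findContours(mm,cv2.RETR_EXTERNAL,cv2.CHAIN_APPROX_NONE); k=max(cs,key=cv2.contourArea)
    P=np.array([pt(name,*q,z,cal)[:2] for q in k[:,0]],np.float32)
    r=cv2.minAreaRect(P); print(name,r,cv2.contourArea(k)); print(cv2.boxPoints(r).round(0).tolist())
roi=(368,436,215,298)
blk=((hsv[...,2]<40)*255).astype(np.uint8); wood=((hsv[...,0]<25)&(hsv[...,2]>70)&(hsv[...,1]>60)).astype(np.uint8)*255
rect(blk,49,'top',c,roi); rect(wood,35,'top',c,roi)
im=cv2.imread('pics/scene0.png'); hsv=cv2.cvtColor(im,cv2.COLOR_BGR2HSV); s=imaging.calibration('scene')
blk=((hsv[...,2]<40)*255).astype(np.uint8); wood=((hsv[...,0]<25)&(hsv[...,2]>70)&(hsv[...,1]>60)).astype(np.uint8)*255
rect(blk,49,'scene',s,(270,365,312,380)); rect(wood,35,'scene',s,(275,320,310,380))
```

```text
broad [[728.0, 333.0], [710.0, 146.0], [591.0, 158.0], [608.0, 345.0]] [188. 119. 187. 121.] yaw [5.5] -5.512308341793509
twin [[715.0, 84.0], [691.0, -102.0], [576.0, -85.0], [597.0, 98.0]] [188. 117. 184. 119.] yaw [7.3] -7.325597481717868
top ((590.1895141601562, -249.1053466796875), (119.82682800292969, 32.17362976074219), 73.33295440673828) 504.0
[[558.0, -302.0], [588.0, -311.0], [623.0, -196.0], [592.0, -187.0]]
top ((476.7936706542969, -242.16921997070312), (115.71622467041016, 44.895931243896484), 82.78271484375) 737.5
[[447.0, -297.0], [492.0, -302.0], [506.0, -188.0], [462.0, -182.0]]
scene ((594.13671875, -254.60369873046875), (154.687255859375, 104.66409301757812), 78.47270965576172) 878.5
[[527.0, -320.0], [630.0, -341.0], [661.0, -189.0], [558.0, -168.0]]
scene ((475.8425598144531, -244.22702026367188), (114.12884521484375, 42.9866943359375), 83.07373046875) 663.0
[[448.0, -298.0], [490.0, -303.0], [504.0, -190.0], [461.0, -185.0]]
```

```bash
cat >> h.py <<'E'
from scipy.spatial.transform import Rotation as Ro
a=np.radians(-5.7); O=np.array([649,246.5]); UX=np.array([np.cos(a),np.sin(a)]); UY=np.array([-UX[1],UX[0]])
def U(x,y,z): return np.r_[O+x*UX+y*UY,z]
def tipto(P,yaw_deg,L=182,tool=None):
    """row (shift mm, turn deg) to bring point L ahead of TCP to P, tool down, tool x at world yaw"""
    s=arm.sense(); R=Ro.from_rotvec(s['tcp_rot']); p=s['tool_pos']
    y=np.radians(yaw_deg); Rt=Ro.from_matrix(np.array([[np.cos(y),np.sin(y),0],[np.sin(y),-np.cos(y),0],[0,0,-1]]))
    t=np.array(P)+[0,0,L]
    return np.r_[R.inv().apply(t-p).round(1),np.degrees((R.inv()*Rt).as_rotvec()).round(2)]
E
python3 - <<'E'
from h import *
for n,f,ox,oy,im in (('top',3.9,155,155,'tc1'),('scene',2,255,105,'sc1')):
    P=[U(-61,0,202),U(-61,50,202),U(-61,-50,202),U(-50,95,165),U(-50,-95,165),U(70,95,165),U(70,-95,165)]
    q=proj(n,P); q=(q+.5-[ox,oy])*f-.5
    print(q.round(0).tolist()); I=cv2.imread(f'pics/{im}.png')
    for p in q: cv2.circle(I,tuple(int(v) for v in p.round()),3,(0,0,255),1)
    cv2.imwrite(f'pics/{im}m.png',I)
s=arm.sense(); print(Ro.from_rotvec(s['tcp_rot']).as_matrix().round(3))
for y in (-5.7,174.3): print(y,tipto([600,252,240],y))
E
```

```text
[[159.0, 258.0], [75.0, 248.0], [244.0, 268.0], [20.0, 234.0], [332.0, 270.0], [54.0, 42.0], [361.0, 76.0]]
[[85.0, 73.0], [82.0, 41.0], [89.0, 107.0], [88.0, 26.0], [101.0, 150.0], [175.0, 19.0], [192.0, 142.0]]
[[ 0.402  0.916 -0.001]
 [ 0.916 -0.402 -0.001]
 [-0.002 -0.    -1.   ]]
-5.7 [-1.528e+02  4.481e+02 -1.790e+01  5.000e-02  9.000e-02  7.199e+01]
174.3 [-1.5280e+02  4.4810e+02 -1.7900e+01 -1.0000e-01  5.0000e-02 -1.0801e+02]
```

View pics/tc1m.png

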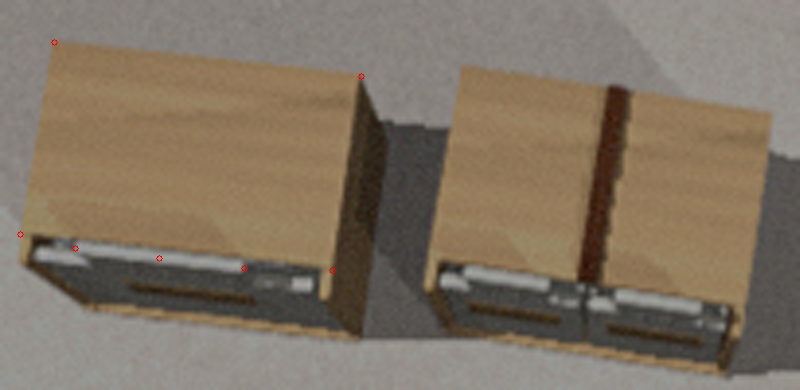

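View pics/sc1m.png

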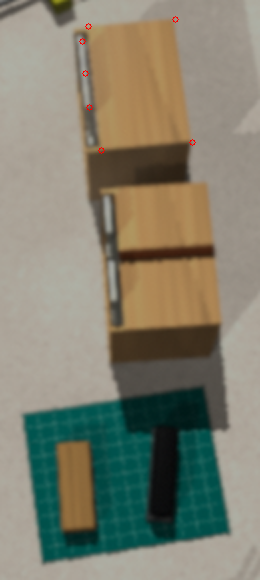

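Run:
```python
from h import *
print(U(-36,0,240),tipto(U(-36,0,245),-5.7))
```

```text
[613.17799948 250.07551099 240.        ] [-1.492e+02  4.609e+02 -2.290e+01  5.000e-02  9.000e-02  7.199e+01]
```

```bash
python3 -m crank '[[[-15,46,-23,0,0,8,0],[-30,92,-23,0,0,16,0],[-45,138,-23,0,0,24,0],[-60,184,-23,0,0,32,0],[-75,230,-23,0,0,40,0],[-90,276,-23,0,0,48,0],[-105,322,-23,0,0,56,0],[-120,368,-23,0,0,64,0],[-135,414,-23,0,0,72,0],[-149.2,460.9,-23,0,0.1,72,0],[-149.2,460.9,-23,0,0.1,72,0],[-149.2,460.9,-23,0,0.1,72,0],[-149.2,460.9,-23,0,0.1,72,0],[-149.2,460.9,-23,0,0.1,72,0]]]' 40
python3 - <<'E'
from h import *
print(tipto(U(-36,0,176),-5.7), arm.sense()['joint_positions'])
cv2.imwrite('pics/w1.png',imaging.read_camera('wrist'))
cv2.imwrite('pics/t1.png',imaging.read_camera('scene')[60:300,200:450])
E
```

```text
clock: 1.55
tool_pos: [612.1, 251.5, 427.7]
tcp_rot: [-3.137, 0.153, -0.001]
wrist_force: [0.5, 0.3, -0.4]
width: 0.5
[ 1.20e+00  1.40e+00  6.97e+01 -5.00e-02 -2.00e-02  1.00e-01] [2.21213046e-01 5.56143082e-01 1.30845558e+00 7.99053250e-04
 1.27640975e+00 3.18678636e-01]
```

View pics/w1.png

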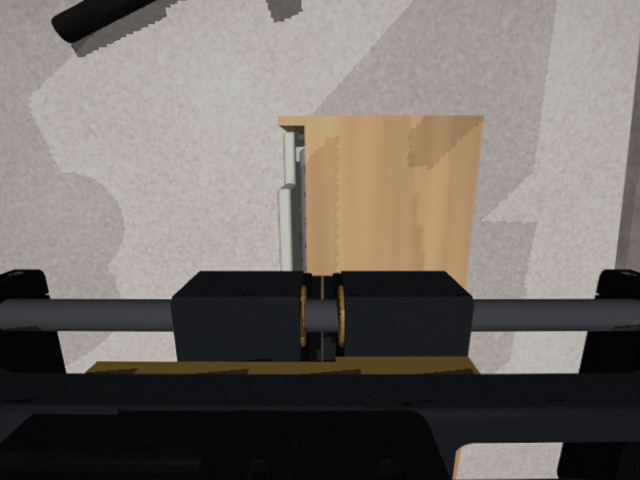

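Run:
```python
from h import *
for q in ((279,230),(292,230),(280,190)):
    p=pt('wrist',*q,202); r=p[:2]-O; print(q,p.round(1),'unit',(r@UX).round(1),(r@UY).round(1))
p=pt('wrist',306,230,165); r=p[:2]-O; print('roof edge',(r@UX).round(1),(r@UY).round(1))
```

```text
(279, 230) [588.5 276.6 202. ] unit -63.1 23.9
(292, 230) [596.5 275.8 202. ] unit -55.1 23.9
(280, 190) [592.3 300.8 202. ] unit -61.8 48.4
roof edge -48.2 16.0
```

Tab edges measured from the wrist, at unit x −63 and −55, match the given geometry, so I'll descend and hook.

```bash
python3 -m crank '[[[1,1.4,35,0,0,0,0],[1,1.4,60,0,0,0,0],[1,1.4,69.7,0,0,0,0],[1,1.4,69.7,0,0,0,0],[-4,1.4,69.7,0,0,0,0],[-8,1.4,69.7,0,0,0,0],[-13,1.4,69.7,0,0,0,0],[-18,1.4,70,0,0,0,0],[-24,1.4,70.5,0,0,0,0],[-30,1.4,71,0,0,0,0],[-37,1.4,71.5,0,0,0,0],[-37,1.4,71.5,0,0,0,0]]]'
python3 - <<'E'
from h import *
cv2.imwrite('pics/w2.png',imaging.read_camera('wrist'))
E
```

```text
clock: 2.85
tool_pos: [574.6, 252.8, 355.6]
tcp_rot: [-3.138, 0.156, 0.004]
wrist_force: [0.0, -0.7, 0.1]
width: 0.5
```

View pics/w2.png

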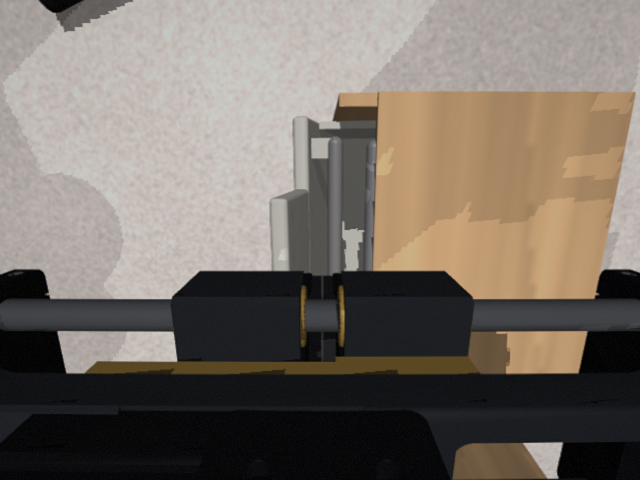

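The bin is tipping: the tab is at column ~285 and the roof edge has moved back to ~378. I'll continue along the arc.

```bash
python3 -m crank '[[[-16,0,3,0,0,0,0],[-32,0,8,0,0,0,0],[-47,0,14,0,0,0,0],[-62,0,22,0,0,0,0],[-75,0,31,0,0,0,0],[-88,0,41,0,0,0,0],[-92,0,43,0,0,0,0],[-92,0,43,0,0,0,0],[-92,0,43,0,0,0,0]]]'
python3 - <<'E'
from h import *
cv2.imwrite('pics/w3.png',imaging.read_camera('wrist'))
cv2.imwrite('pics/s3.png',cv2.resize(imaging.read_camera('top')[130:300,150:350],None,fx=3,fy=3,interpolation=2))
E
```

```text
clock: 3.8
tool_pos: [485.4, 261.9, 313.2]
tcp_rot: [-3.137, 0.157, -0.002]
wrist_force: [0.3, 1.4, -0.6]
width: 0.3
```

View pics/w3.png

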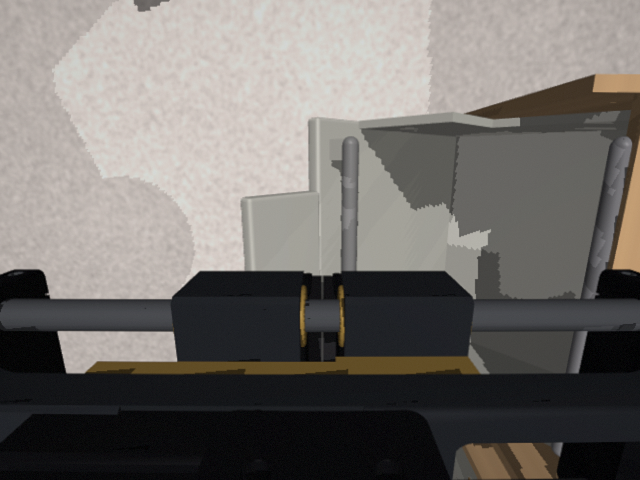

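View pics/s3.png

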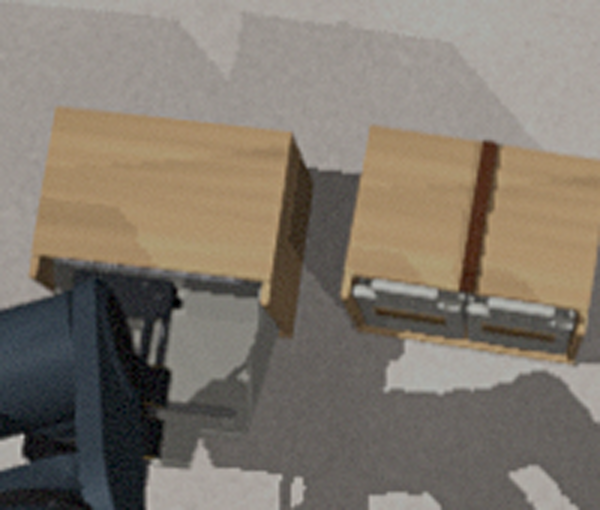

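Run:
```python
from h import *
for z in (120,147):
  for q in ((243,220),(313,160),(350,140),(350,230)):
    p=pt('wrist',*q,z); r=p[:2]-O; print(z,q,'unit rel pivot',(r@UX+65).round(1),(r@UY).round(1))
# raise row
print(tipto(U(-65-111+15,0,250),-5.7))
for P,y in ((( 590,-249,300),-16.7),((476.5,-243,300),-7.3)): print(tipto(P,y,164))
```

```text
120 (243, 220) unit rel pivot -139.4 34.0
120 (313, 160) unit rel pivot -103.1 64.0
120 (350, 140) unit rel pivot -85.0 73.5
120 (350, 230) unit rel pivot -84.1 28.7
147 (243, 220) unit rel pivot -133.1 39.0
147 (313, 160) unit rel pivot -102.4 64.4
147 (350, 140) unit rel pivot -87.2 72.4
147 (350, 230) unit rel pivot -86.4 34.5
[ 3.500e+00 -1.100e+00 -1.187e+02 -8.000e-02 -9.000e-02 -4.000e-02]
[ 1.553e+02  4.977e+02 -1.511e+02 -9.000e-02 -9.000e-02  1.096e+01]
[ 4.180e+01  5.030e+02 -1.513e+02 -8.000e-02 -9.000e-02  1.560e+00]
```

```bash
python3 -m crank '[[[4,0,-50,0,0,0,0],[4,0,-100,0,0,0,0.5],[19,45,-120,0,0,2,0.8],[34,90,-135,0,0,3,0.8],[49,135,-151,0,0,4,0.8],[64,180,-151,0,0,5,0.8],[79,225,-151,0,0,6,0.8],[94,270,-151,0,0,7,0.8],[109,315,-151,0,0,8,0.8],[119,360,-151,0,0,9,0.8],[129,405,-151,0,0,10,0.8],[140,450,-151,0,0,11,0.8],[155,497.7,-151,0,0,11,0.8],[155,497.7,-151,0,0,11,0.8],[155,497.7,-151,0,0,11,0.8],[155,497.7,-151,0,0,11,0.8]]]'
python3 - <<'E'
from h import *
print(tipto((590,-249,34),-16.7,164))
cv2.imwrite('pics/w4.png',imaging.read_camera('wrist'))
cv2.imwrite('pics/t4.png',cv2.resize(imaging.read_camera('top')[130:300,150:350],None,fx=4,fy=3.4,interpolation=2))
E
```

```text
clock: 5.5
tool_pos: [589.2, -248.1, 463.6]
tcp_rot: [-3.106, 0.456, -0.0]
wrist_force: [-0.2, -0.3, -0.4]
width: 69.6
[ 1.100e+00  1.200e+00  2.656e+02 -1.200e-01  1.000e-02  1.000e-02]
```

View pics/w4.png

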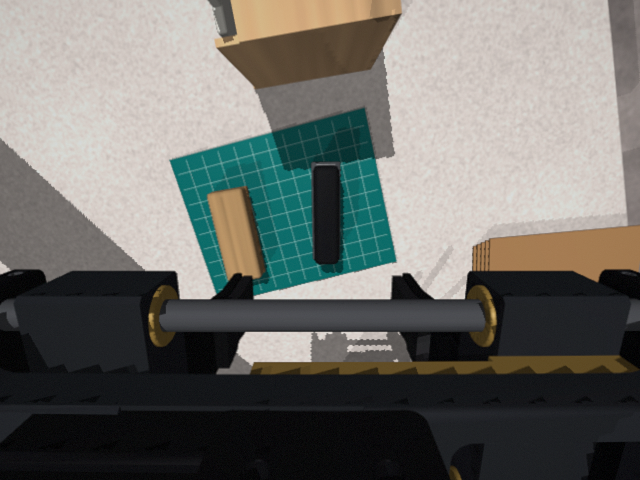

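View pics/t4.png

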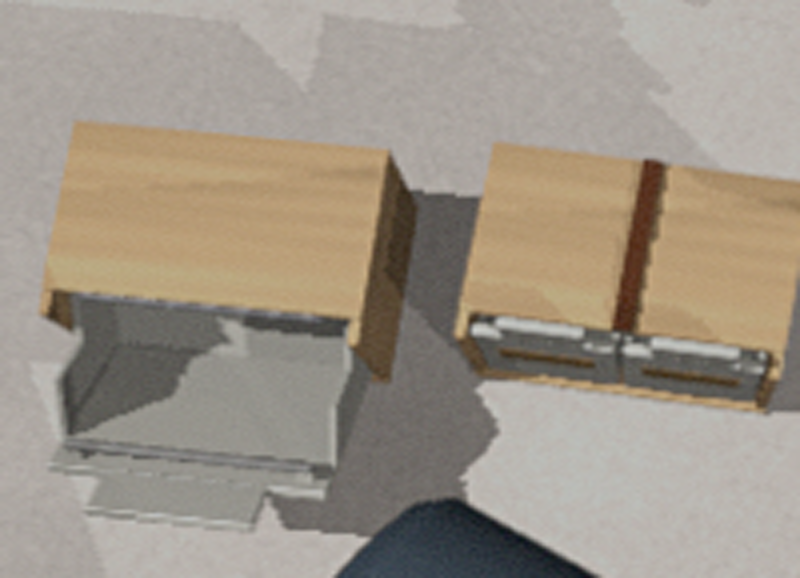

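The bin stays fully open. The stapler appears at columns 313–341, rows 165–263. Checking its line before the grasp.

Run:
```python
from h import *
im=cv2.imread('pics/w4.png'); m=np.zeros(im.shape[:2],np.uint8); m[150:268,295:355]=(im.max(2)[150:268,295:355]<42)*255
cs,_=cv2.findContours(m,0,1); k=max(cs,key=cv2.contourArea)
P=np.array([pt('wrist',*q,49)[:2] for q in k[:,0]],np.float32); r=cv2.minAreaRect(P); print(r)
m=np.zeros(im.shape[:2],np.uint8); h=cv2.cvtColor(im,cv2.COLOR_BGR2HSV); m[180:290,200:275]=((h[...,0]<25)&(h[...,2]>110))[180:290,200:275]*255
cs,_=cv2.findContours(m,0,1); k=max(cs,key=cv2.contourArea)
P=np.array([pt('wrist',*q,35)[:2] for q in k[:,0]],np.float32); r=cv2.minAreaRect(P); print(r,cv2.boxPoints(r))
```

```text
((594.87060546875, -250.44972229003906), (114.53877258300781, 31.0485897064209), 73.95039367675781)
((478.45281982421875, -244.22259521484375), (114.13153076171875, 42.03097915649414), 82.94711303710938) [[ 450.5895  -298.27615]
 [ 492.30246 -303.43695]
 [ 506.31613 -190.16904]
 [ 464.60318 -185.00824]]
```

```bash
python3 -m crank '[[[3.5,1,50,0,0,0,0.8],[3.5,1,100,0,0,0,0.8],[3.5,1,150,0,0,0,0.8],[3.5,1,200,0,0,0,0.8],[3.5,1,235,0,0,0,0.8],[3.5,1,255,0,0,0,0.8],[3.5,1,265,0,0,0,0.8],[3.5,1,265,0,0,0,0.8],[3.5,1,265,0,0,0,0],[3.5,1,265,0,0,0,0],[3.5,1,265,0,0,0,0],[3.5,1,265,0,0,0,0],[3.5,1,265,0,0,0,0]]]' 25
python3 -m crank '[[[0,0,-20,0,0,0,0],[0,0,-60,0,0,0,0],[0,0,-110,0,0,0,0],[0,0,-160,0,0,0,0],[0,0,-210,0,0,0,0],[0,0,-260,0,0,0,0],[0,0,-270,0,0,0,0],[0,0,-270,0,0,0,0]]]'
python3 - <<'E'
from h import *
print(tipto(U(-65-34,0,300),-5.7,164))
cv2.imwrite('pics/w5.png',imaging.read_camera('wrist'))
E
```

```text
clock: 6.9
tool_pos: [593.0, -250.8, 199.5]
tcp_rot: [-3.108, 0.457, -0.003]
wrist_force: [-0.3, 0.1, 0.1]
width: 37.6
clock: 7.7
tool_pos: [592.5, -250.9, 471.3]
tcp_rot: [3.107, -0.456, 0.009]
wrist_force: [-1.5, 1.1, -1.4]
width: 29.6
[-1.861e+02 -4.737e+02  6.100e+00  5.000e-02 -3.400e-01 -1.101e+01]
```

View pics/w5.png

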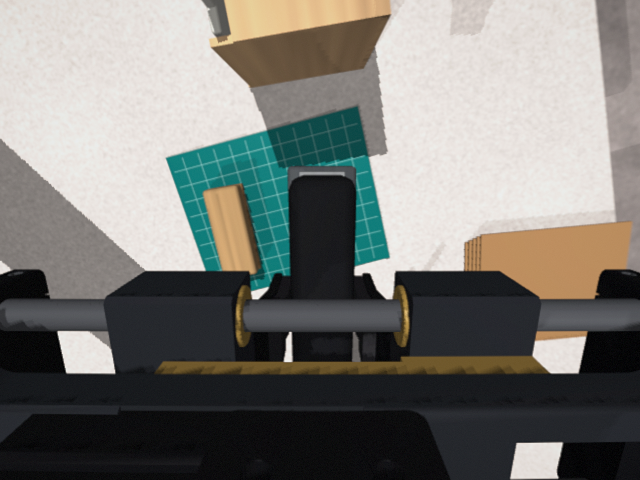

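The stapler is held (29.6 mm, column ~322). Carry it over the bin.

```bash
python3 -m crank '[[[-17,-43,0,0,0,-2,0],[-35,-88,0,0,0,-3,0],[-53,-134,0,0,0,-4,0],[-70,-178,0,0,0,-5,0],[-88,-224,0,0,0,-6,0],[-105,-268,0,0,0,-7,0],[-122,-312,2,0,0,-8,0],[-140,-357,4,0,0,-9,0],[-157,-400,6,0,0,-10,0],[-172,-440,6,0,0,-11,0],[-182,-465,6,0,0,-11,0],[-186,-473.7,6,0,-0.3,-11,0],[-186,-473.7,6,0,-0.3,-11,0],[-186,-473.7,6,0,-0.3,-11,0]]]'
python3 - <<'E'
from h import *
print(tipto(U(-65-34,0,122),-5.7,164))
cv2.imwrite('pics/w6.png',imaging.read_camera('wrist'))
E
```

```text
clock: 9.15
tool_pos: [550.6, 255.2, 461.5]
tcp_rot: [3.137, -0.157, -0.011]
wrist_force: [-0.1, 0.5, -1.8]
width: 30.1
[ 1.000e+00 -1.200e+00  1.755e+02  4.000e-02  3.900e-01 -4.000e-02]
```

View pics/w6.png

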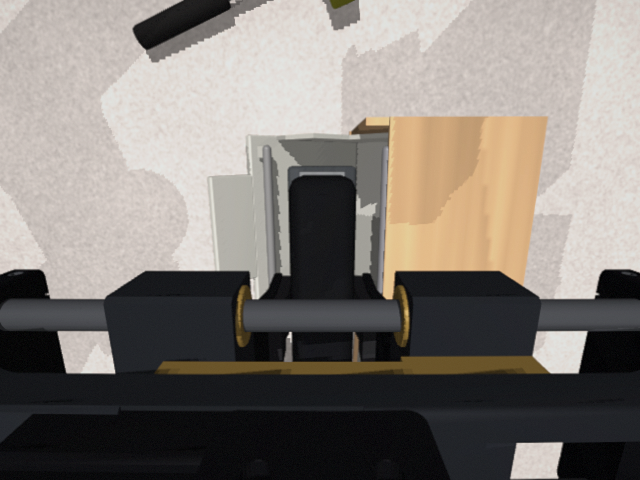

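Run:
```python
from h import *
for z in (100,110,120,130,140):
  o=[]
  for q in ((258,155),(266,150),(274,155),(250,155),(383,160),(389,160)):
    p=pt('wrist',*q,z); r=p[:2]-O; o.append(((r@UX+65).round(1),(r@UY).round(1)))
  print(z,o)
```

```text
100 [(np.float64(-97.5), np.float64(65.7)), (np.float64(-89.5), np.float64(70.4)), (np.float64(-81.9), np.float64(65.7)), (np.float64(-105.2), np.float64(65.8)), (np.float64(23.7), np.float64(60.9)), (np.float64(29.5), np.float64(60.9))]
110 [(np.float64(-95.6), np.float64(65.7)), (np.float64(-87.9), np.float64(70.3)), (np.float64(-80.5), np.float64(65.7)), (np.float64(-103.1), np.float64(65.8)), (np.float64(22.0), np.float64(61.0)), (np.float64(27.7), np.float64(61.0))]
120 [(np.float64(-93.7), np.float64(65.7)), (np.float64(-86.2), np.float64(70.1)), (np.float64(-79.1), np.float64(65.7)), (np.float64(-101.0), np.float64(65.8)), (np.float64(20.4), np.float64(61.1)), (np.float64(25.9), np.float64(61.1))]
130 [(np.float64(-91.8), np.float64(65.7)), (np.float64(-84.6), np.float64(70.0)), (np.float64(-77.7), np.float64(65.7)), (np.float64(-98.9), np.float64(65.8)), (np.float64(18.7), np.float64(61.3)), (np.float64(24.0), np.float64(61.3))]
140 [(np.float64(-90.0), np.float64(65.7)), (np.float64(-82.9), np.float64(69.9)), (np.float64(-76.3), np.float64(65.7)), (np.float64(-96.8), np.float64(65.8)), (np.float64(17.1), np.float64(61.4)), (np.float64(22.2), np.float64(61.4))]
```

A rounded bar runs along the panel's inside at about −86 mm from the pivot, z≈120. I'll stay 30 mm in front of the pivot and release with a small opening.

```bash
python3 -m crank '[[[5,-1,40,0,0.4,0,0],[5,-1,80,0,0.4,0,0],[5,-1,120,0,0.4,0,0],[5,-1,150,0,0.4,0,0],[5,-1,165,0,0.4,0,0],[5,-1,176,0,0.4,0,0],[5,-1,176,0,0.4,0,0],[5,-1,176,0,0.4,0,0]]]'
python3 - <<'E'
from h import *
s=arm.sense(); g=s['tool_pos']+Ro.from_rotvec(s['tcp_rot']).apply([0,0,164]); r=g[:2]-O; print((r@UX+65),r@UY,g[2],s['width'])
E
```

```text
clock: 10.0
tool_pos: [555.6, 256.5, 287.8]
tcp_rot: [-3.136, 0.158, -0.007]
wrist_force: [-0.3, -0.4, -1.4]
width: 29.9
-28.17032805440016 0.9532368887980446 123.84515501763929 29.887059756565474
```

```bash
python3 -m crank '[[[-1,0,1,0,0.3,0,0],[-1,0,1,0,0.3,0,0.48],[-1,0,1,0,0.3,0,0.48],[-1,0,1,0,0.3,0,0.48],[-1,0,1,0,0.3,0,0.48],[-1,0,-10,0,0.3,0,0.48],[-1,0,-50,0,0.3,0,0.48],[-1,0,-100,0,0.3,0,0.48],[-1,0,-150,0,0.3,0,0.48],[-1,0,-177,0,0.3,0,0.48],[-1,0,-177,0,0.3,0,0.8]]]'
python3 - <<'E'
from h import *
print(tipto((477.5,-243.3,300),-7.2,164))
cv2.imwrite('pics/w7.png',imaging.read_camera('wrist'))
E
```

```text
clock: 11.1
tool_pos: [554.0, 257.4, 470.7]
tcp_rot: [-3.133, 0.156, -0.031]
wrist_force: [-0.6, -0.1, 0.3]
width: 45.0
[-2.650e+01  5.058e+02  3.300e+00 -3.400e-01 -1.110e+00  1.510e+00]
```

View pics/w7.png

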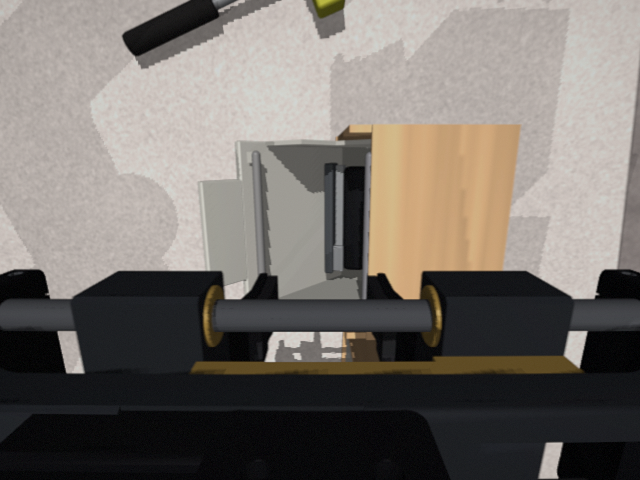

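The stapler lies at the bottom of the bin (columns 325–365, rows 162–270). Next, the block.

```bash
python3 -m crank '[[[-2,46,0,0,0,0,0.85],[-5,92,0,0,0,0,0.85],[-7,138,0,0,0,0,0.85],[-10,184,0,0,0,0,0.85],[-12,230,0,0,0,0,0.85],[-14,276,0,0,0,1.5,0.85],[-17,322,0,0,0,1.5,0.85],[-19,368,0,0,0,1.5,0.85],[-22,414,0,0,0,1.5,0.85],[-24,460,0,0,0,1.5,0.85],[-26,495,0,0,0,1.5,0.85],[-26,505.8,0,0,0,1.5,0.85],[-26,505.8,0,0,0,1.5,0.85],[-26,505.8,0,0,0,1.5,0.85],[-26,505.8,0,0,0,1.5,0.85]]]'
python3 - <<'E'
from h import *
print(tipto((477.5,-243.3,24),-7.2,164))
E
```

```text
clock: 12.65
tool_pos: [477.3, -242.0, 462.8]
tcp_rot: [-3.133, 0.194, -0.011]
wrist_force: [0.1, 0.2, -0.3]
width: 74.2
[-1.600e+00  2.100e+00  2.748e+02 -1.800e-01 -4.000e-01  1.000e-01]
```

```bash
python3 -m crank '[[[-2,2,50,-0.2,-0.4,0,0.85],[-2,2,100,-0.2,-0.4,0,0.85],[-2,2,150,-0.2,-0.4,0,0.85],[-2,2,200,-0.2,-0.4,0,0.85],[-2,2,245,-0.2,-0.4,0,0.85],[-2,2,265,-0.2,-0.4,0,0.85],[-2,2,273,-0.2,-0.4,0,0.85],[-2,2,274,-0.2,-0.4,0,0.85],[-2,2,274,-0.2,-0.4,0,0],[-2,2,274,-0.2,-0.4,0,0],[-2,2,274,-0.2,-0.4,0,0],[-2,2,274,-0.2,-0.4,0,0],[-2,2,274,-0.2,-0.4,0,0]]]' 25
python3 -m crank '[[[0,0,0,0,0,0,0],[0,0,-20,0,0,0,0],[0,0,-60,0,0,0,0],[0,0,-110,0,0,0,0],[0,0,-160,0,0,0,0],[0,0,-210,0,0,0,0],[0,0,-260,0,0,0,0],[0,0,-275,0,0,0,0],[0,0,-275,0,0,0,0],[0,0,-275,0,0,0,0]]]'
python3 - <<'E'
from h import *
print(tipto(U(-65-33,0,300),-5.7,164))
cv2.imwrite('pics/w8.png',imaging.read_camera('wrist'))
E
```

```text
clock: 13.95
tool_pos: [477.4, -245.4, 189.9]
tcp_rot: [3.133, -0.197, 0.004]
wrist_force: [-0.1, 1.2, 4.6]
width: 43.8
clock: 14.95
tool_pos: [476.4, -244.3, 463.1]
tcp_rot: [3.135, -0.198, -0.001]
wrist_force: [-0.4, -0.1, -1.6]
width: 43.8
[ 1.16e+01 -5.06e+02 -1.20e+00  4.00e-02  4.00e-02 -1.52e+00]
```

View pics/w8.png

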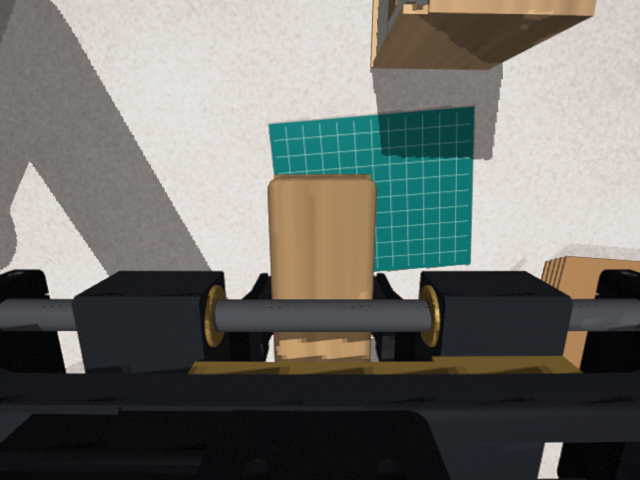

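```bash
python3 -m crank '[[[1,-46,0,0,0,0,0],[2,-92,0,0,0,0,0],[3,-138,0,0,0,0,0],[4,-184,0,0,0,0,0],[5,-230,0,0,0,0,0],[6,-276,0,0,0,-1.5,0],[7,-322,0,0,0,-1.5,0],[8,-368,0,0,0,-1.5,0],[9,-414,0,0,0,-1.5,0],[10,-460,0,0,0,-1.5,0],[11,-495,0,0,0,-1.5,0],[11.6,-506,0,0,0,-1.5,0],[11.6,-506,0,0,0,-1.5,0],[11.6,-506,0,0,0,-1.5,0],[11.6,-506,0,0,0,-1.5,0]]]'
python3 - <<'E'
from h import *
print(tipto(U(-65-32,0,122),-5.7,164))
E
```

```text
clock: 16.5
tool_pos: [552.0, 254.3, 462.5]
tcp_rot: [3.134, -0.159, -0.001]
wrist_force: [0.4, 0.2, -1.6]
width: 43.9
[ 4.000e-01 -2.400e+00  1.765e+02  1.800e-01  3.000e-02 -1.100e-01]
```

```bash
python3 -m crank '[[[0.4,-2,40,0,0,0,0],[0.4,-2,80,0,0,0,0],[0.4,-2,120,0,0,0,0],[0.4,-2,150,0,0,0,0],[0.4,-2,165,0,0,0,0],[0.4,-2,176,0,0,0,0],[0.4,-2,176,0,0,0,0],[0.4,-2,176,0,0,0,0]]]'
python3 - <<'E'
from h import *
s=arm.sense(); g=s['tool_pos']+Ro.from_rotvec(s['tcp_rot']).apply([0,0,164]); r=g[:2]-O; print((r@UX+65),r@UY,g[2],s['width'])
E
```

```text
clock: 17.3
tool_pos: [553.3, 256.9, 288.1]
tcp_rot: [3.136, -0.158, 0.004]
wrist_force: [-0.3, 0.8, -0.6]
width: 43.8
-30.78650752597342 0.6149253545693936 124.07919906370734 43.812152676304315
```

```bash
python3 -m crank '[[[-1,0,2,0,0,0,0],[-1,0,2,0,0,0,0.6],[-1,0,2,0,0,0,0.6],[-1,0,2,0,0,0,0.6],[-1,0,2,0,0,0,0.6],[-1,0,-10,0,0,0,0.6],[-1,0,-50,0,0,0,0.6],[-1,0,-100,0,0,0,0.6],[-1,0,-150,0,0,0,0.6],[-1,0,-177,0,0,0,0.6],[-1,0,-177,0,0,0,0.4],[-1,0,-177,0,0,0,0]]]'
python3 - <<'E'
from h import *
cv2.imwrite('pics/w9.png',imaging.read_camera('wrist'))
print(tipto(U(-65-136-15-20,0,250),-5.7))
E
```

```text
clock: 18.5
tool_pos: [551.2, 257.8, 465.5]
tcp_rot: [3.136, -0.156, 0.005]
wrist_force: [0.1, 0.9, -0.7]
width: 42.8
[-1.374e+02  1.400e+00  3.190e+01  1.300e-01  0.000e+00 -1.000e-02]
```

View pics/w9.png

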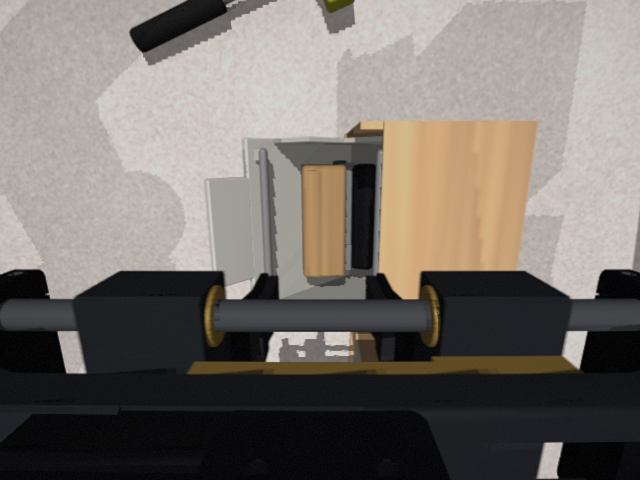

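Both are inside: the block at columns 302–345, the stapler at 352–375. Now the fingers go in front of the tab, to push from outside.

```bash
python3 -m crank '[[[-45,0,0,0,0,0,0],[-90,0,10,0,0,0,0],[-135,0,20,0,0,0,0],[-139,1,50,0,0,0,0],[-139,1,90,0,0,0,0],[-139,1,130,0,0,0,0],[-139,1,160,0,0,0,0],[-139,1,160,0,0,0,0]]]' 40
python3 - <<'E'
from h import *
s=arm.sense();g=s['tool_pos']+Ro.from_rotvec(s['tcp_rot']).apply([0,0,182]); r=g[:2]-O; print((r@UX+65),r@UY,g[2],s['width'])
cv2.imwrite('pics/w10.png',imaging.read_camera('wrist'))
E
```

```text
clock: 19.35
tool_pos: [411.1, 269.5, 299.4]
tcp_rot: [3.13, -0.156, -0.017]
wrist_force: [-0.8, 0.1, -0.2]
width: 0.5
-175.9245688050593 -2.1868197483544702 117.38913729195636 0.5232632355655616
```

View pics/w10.png

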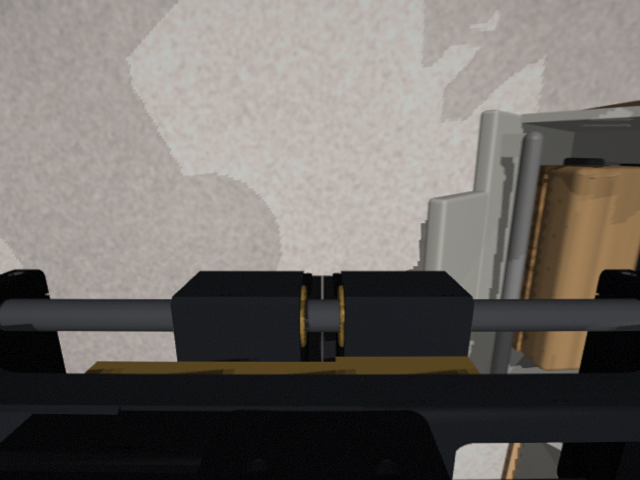

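The tab is at column ~430, ahead of the fingers. Pushing along the arc to about 0.1 rad.

```bash
python3 -m crank '[[[10,0,0,0,0,0,0],[20,0,0,0,0,0,0],[30,0,-6,0,0,0,0],[40,0,-16,0,0,0,0],[50,0,-25,0,0,0,0],[60,0,-32,0,0,0,0],[70,0,-38,0,0,0,0],[80,0,-43,0,0,0,0],[90,0,-47,0,0,0,0],[100,0,-51,0,0,0,0],[110,0,-54,0,0,0,0],[120,0,-56,0,0,0,0],[130,0,-58,0,0,0,0],[138,0,-59,0,0,0,0],[138,0,-59,0,0,0,0],[138,0,-59,0,0,0,0]]]'
python3 - <<'E'
from h import *
s=arm.sense();g=s['tool_pos']+Ro.from_rotvec(s['tcp_rot']).apply([0,0,182]); r=g[:2]-O; print((r@UX+65),r@UY,g[2],s['width'])
cv2.imwrite('pics/w11.png',imaging.read_camera('wrist'))
E
```

```text
clock: 21.0
tool_pos: [550.5, 256.7, 362.9]
tcp_rot: [3.136, -0.157, 0.0]
wrist_force: [-0.7, 0.4, 0.2]
width: 0.5
-33.966008568449496 -0.017809801393512837 180.94533282994468 0.5074442526330191
```

View pics/w11.png

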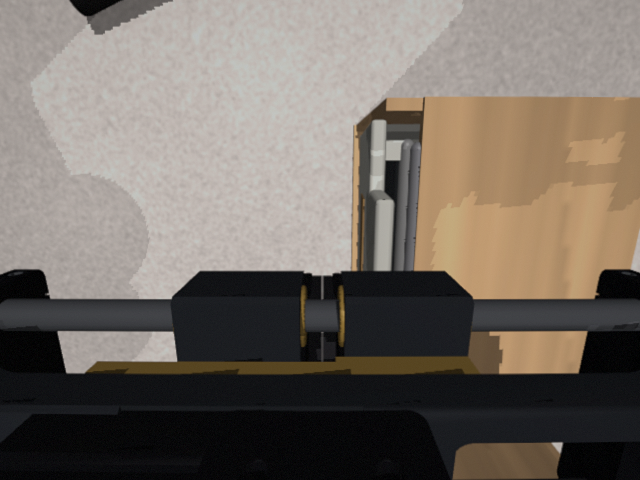

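```bash
python3 -m crank '[[[4,0,0,0,0,0,0],[8,0,0,0,0,0,0],[12,0,0,0,0,0,0],[12,0,0,0,0,0,0]]]'
python3 - <<'E'
from h import *
s=arm.sense();g=s['tool_pos']+Ro.from_rotvec(s['tcp_rot']).apply([0,0,182]); r=g[:2]-O; print((r@UX+65),r@UY,g[2],s['wrist_force'])
E
python3 -m crank '[[[3,0,0,0,0,0,0],[6,0,0,0,0,0,0],[9,0,0,0,0,0,0],[9,0,0,0,0,0,0]]]'
python3 - <<'E'
from h import *
s=arm.sense();g=s['tool_pos']+Ro.from_rotvec(s['tcp_rot']).apply([0,0,182]); r=g[:2]-O; print((r@UX+65),r@UY,g[2],s['wrist_force'])
cv2.imwrite('pics/w12.png',imaging.read_camera('wrist'))
for q in ((377,230),):
  pass
E
```

```text
clock: 21.45
tool_pos: [563.0, 255.5, 363.2]
tcp_rot: [3.136, -0.157, 0.002]
wrist_force: [-0.5, 0.0, 0.6]
width: -0.0
-21.202501382284694 0.12194050253230511 181.2354426752233 [-0.4990872   0.00380456  0.58660246]
clock: 21.85
tool_pos: [572.4, 254.6, 363.4]
tcp_rot: [3.136, -0.157, 0.005]
wrist_force: [-0.4, -0.7, 0.2]
width: 0.3
-11.470220833967474 0.1287925987384737 181.4233239484737 [-0.41420052 -0.74709811  0.20619179]
```

View pics/w12.png

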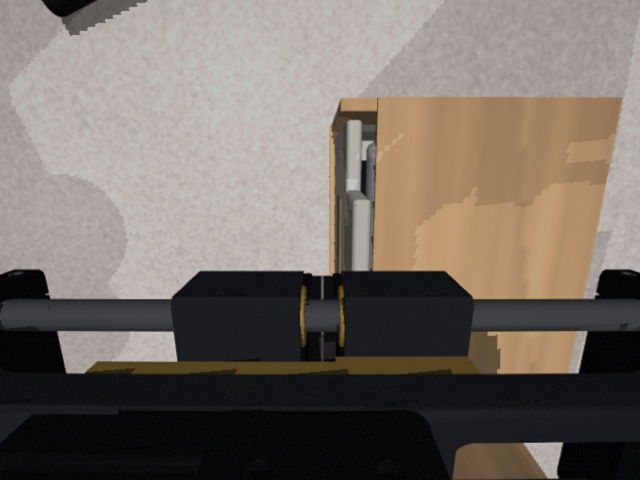

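Run:
```python
from h import *
for q in ((345,240),(357,240),(371,240)):
  p=pt('wrist',*q,202); r=p[:2]-O; print(q,(r@UX+65).round(1),(r@UY).round(1))
```

```text
(345, 240) -1.9 32.1
(357, 240) 3.2 32.1
(371, 240) 9.2 32.1
```

The tab edges now measure about 2–9 mm from the pivot line, the same as at the start when shut. I'll press a little more to confirm it's home against the stop.

```bash
python3 -m crank '[[[2,0,0,0,0,0,0],[4,0,0,0,0,0,0],[4,0,0,0,0,0,0]]]'; python3 -m crank '[[[2,0,0,0,0,0,0],[4,0,0,0,0,0,0],[4,0,0,0,0,0,0]]]'
python3 -m crank '[[[2,0,0,0,0,0,0],[2,0,0,0,0,0,0]]]'
```

```text
clock: 22.2
tool_pos: [575.8, 254.2, 363.2]
tcp_rot: [3.136, -0.157, 0.002]
wrist_force: [-0.6, 0.1, 0.4]
width: 0.6
clock: 22.5
tool_pos: [577.6, 254.2, 363.1]
tcp_rot: [3.135, -0.156, -0.01]
wrist_force: [-6.9, 0.7, 4.2]
width: 0.6
clock: 22.7
tool_pos: [578.3, 254.2, 363.1]
tcp_rot: [3.135, -0.156, -0.016]
wrist_force: [-10.8, 1.7, 6.6]
width: 0.4
```

It holds firm at 11 N with no give. Backing off to look.

```bash
python3 -m crank '[[[-10,0,0,0,0,0,0],[-40,0,0,0,0,0,0],[-80,0,-30,0,0,0,0],[-110,0,-80,0,0,0,0],[-130,0,-110,0,0,0,0],[-130,0,-110,0,0,0,0],[-130,0,-110,0,0,0,0]]]'
python3 - <<'E'
from h import *
s=arm.sense();print(s['wrist_force'],s['clock'])
cv2.imwrite('pics/w13.png',imaging.read_camera('wrist'))
t=imaging.read_camera('top'); cv2.imwrite('pics/t13f.png',t)
cv2.imwrite('pics/t13.png',cv2.resize(t[155:255,155:360],None,fx=3.9,fy=3.9,interpolation=cv2.INTER_CUBIC))
cv2.imwrite('pics/s13.png',imaging.read_camera('scene'))
for f,q in ():pass
E
```

```text
clock: 23.4
tool_pos: [451.8, 267.0, 474.4]
tcp_rot: [3.137, -0.155, 0.008]
wrist_force: [0.4, -0.3, -0.1]
width: 0.5
[ 0.40844021 -0.25018406 -0.14159497] 23.4
```

View pics/w13.png

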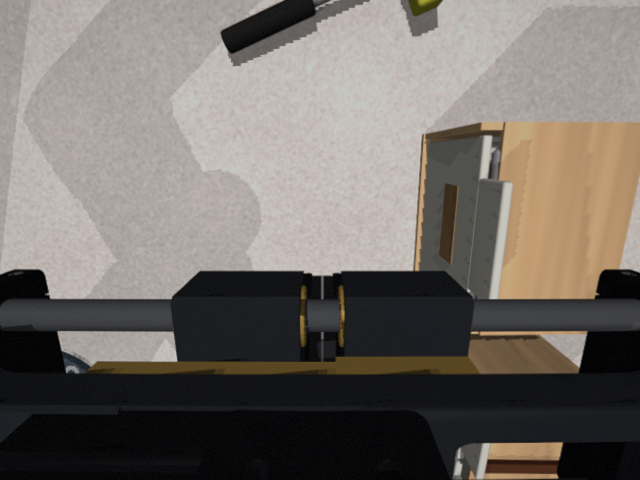

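View pics/t13f.png

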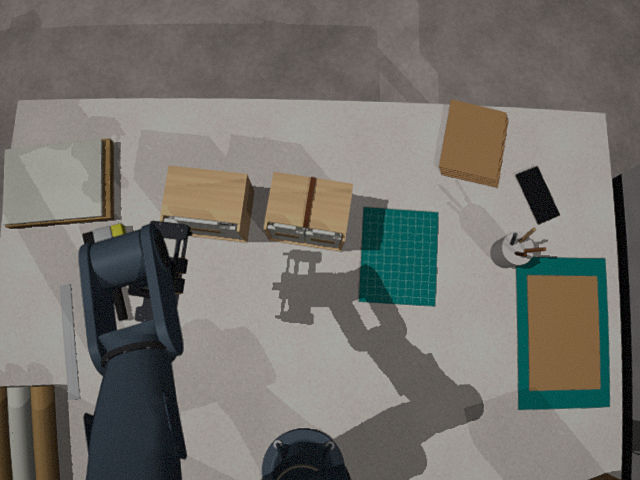

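View pics/s13.png

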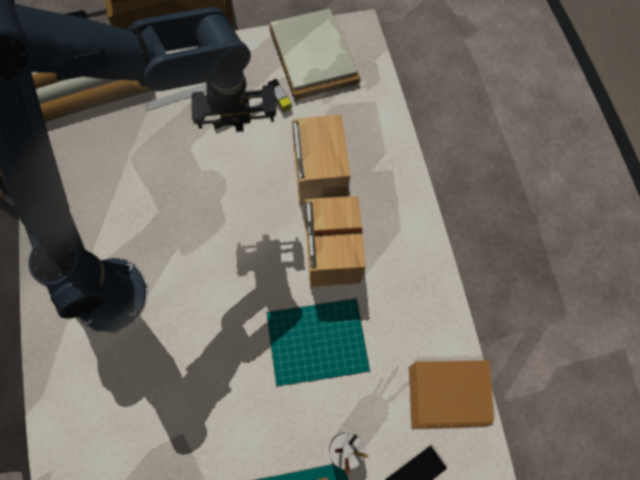

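Run:
```python
from h import *
print(proj('wrist',[U(-57,50,202),U(-65,50,202),U(-57-13,50,202)]).round(0).tolist())
a=cv2.imread('pics/top0.png')[200:250,180:360].astype(int);b=cv2.imread('pics/t13f.png')[200:250,180:360].astype(int)
d=abs(a-b).max(2); print('right tab part and twin diff', (d[:,10:]>40).sum(), np.argwhere(d>40)[:10].tolist())
a=cv2.imread('pics/scene0.png')[110:300,285:370].astype(int);b=cv2.imread('pics/s13.png')[110:300,285:370].astype(int)
d=abs(a-b).max(2); print('scene diff px>40',(d>40).sum())
```

```text
[[517.0, 179.0], [506.0, 179.0], [499.0, 179.0]]
right tab part and twin diff 7 [[25, 3], [25, 6], [26, 1], [26, 5], [26, 6], [26, 7], [27, 7], [27, 8], [27, 9], [28, 3]]
scene diff px>40 526
```

Run:
```python
from h import *
a=cv2.imread('pics/scene0.png')[108:200,280:360];b=cv2.imread('pics/s13.png')[108:200,280:360]
A=np.hstack([a,b]); A=cv2.resize(A,None,fx=4.5,fy=4.5,interpolation=2)
cv2.imwrite('pics/cmp.png',A)
a=cv2.imread('pics/top0.png')[160:250,155:255];b=cv2.imread('pics/t13f.png')[160:250,155:255]
cv2.imwrite('pics/cmp2.png',cv2.resize(np.hstack([a,b]),None,fx=4,fy=4,interpolation=2))
w=cv2.imread('pics/w13.png')[110:300,400:560];cv2.imwrite('pics/w13c.png',cv2.resize(w,None,fx=3,fy=3,interpolation=2))
```

```text
(no output)
```

View pics/cmp.png

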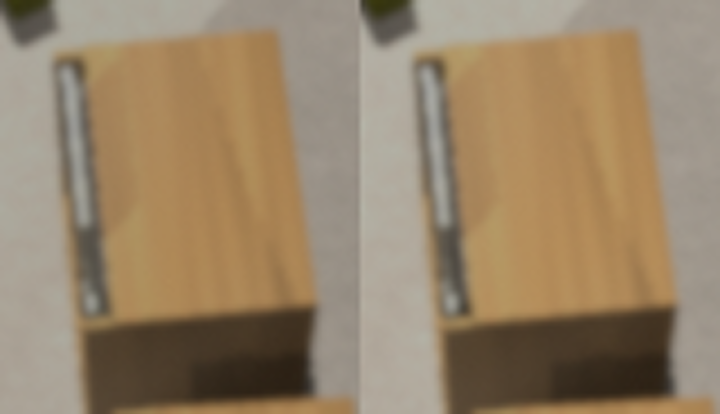

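View pics/cmp2.png

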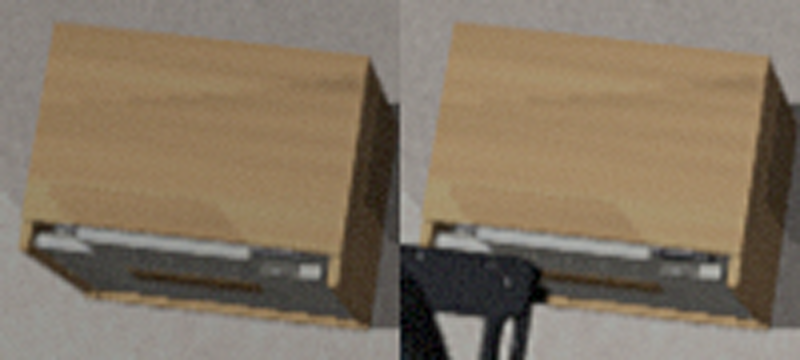

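View pics/w13c.png

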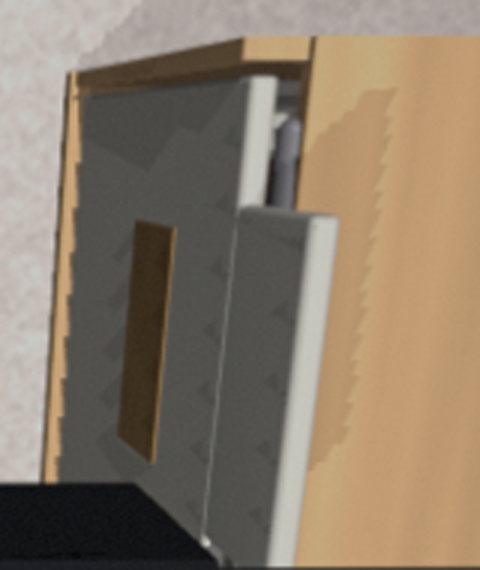

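The bin's tab, batten shoulders and roof line match the start images in both the scene and top views. Nothing is on the mat or elsewhere on the bench, so I'm handing in.

```bash
python3 -c "
from bench import arm
print(arm.hand_in()); print(arm.sense()['clock'])"
```

```text
the job is handed in; nothing more can be done
None
the job is handed in; nothing more can be done
```

The mat is clear. I tipped the broad bin fully open, put the stapler and then the sanding block inside, and pushed it shut. I handed in after about 24 s.

**Last checks:**
- **Contents:** before closing, the wrist picture showed both items inside the bin. After closing, nothing was on the mat or loose on the bench.
- **Shut:** pressed with about 11 N, the bin held without moving. The tab and roof look the same as at the start in the top and scene views. I couldn't observe the click directly.
- **One small disagreement:** after I backed off, the tab corner in the wrist picture was about 6 px from its computed shut position. That is within the calibration error, but it falls between shut and stopped at the catch. I relied on the force test and the before/after pictures.
- **Left alone:** the narrow bins and the tool pot look unchanged. The arm never went near the mallet, though it partly hid it in the final pictures. The gripper was clear of everything at hand-in.

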